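# Comb the scattered rods into rows in the pottery tray

### The job

Pick up the wooden rake and comb the scattered rods in the tray's left bay (the robot's left) down to the stop, pressing them (about 10 N for half a second, never over 18 N) into a tight row of three flat parallel rods along the stop; then do the same in the right bay. Move the rods only with the rake, do not bear down hard on the tray, and finally stand the rake upright again in the middle of its cork mat, leaving everything else where it is.

Things in the scene. Friction and masses are not known exactly. Their poses are not given: they have to be found in the camera images.
- tray: fixed rigid plywood tray, 260 (x) by 258 (y) mm, with two side-by-side bays, each 120 mm wide, between 6 mm thick rims (at y = -126, 0, +126 mm) whose tops are 20 mm above the table. Origin under its centre at table level; floor top 8 mm above it. Each bay is crossed near its -x end by its own stop; the +x end is open
- bay_l (a point): middle of the left (+y) bay's floor. Its stop (stop_l) is a rigid fixed dark bar with two brass screws, 118 mm long, 12 mm thick, 14 mm high, parallel to y, re-set each time and NOT measured: its face towards the rods lies anywhere from 117 to 93 mm on the -x side of this point (feel for it). The rods start between x = -90 and +56 mm of this point: the strip x = +58 to +130 mm is free
- bay_r (a point): the same for the right (-y) bay: same sizes and ranges, its own stop (stop_r) set independently of the left one
- mat: fixed cork mat, 150 (x) by 170 (y) mm, 3 mm thick, on the table left or right of the tray; origin under its centre. The rake stands on it. A little terracotta disc (32 mm across, 10 mm high) lies on the mat on its +x side
- rake_grip (a point): loose wooden rake (about 0.15 kg) that stands upright on its teeth: upright dark handle 24 mm (x) by 30 mm (y), from 38 to 100 mm above the tooth tips, on a head 30 (x) by 104 (y) by 16 mm whose underside is 22 mm above the tooth tips; under it two rows of 6 teeth (6 x 6 mm, 22 mm long, 18 mm apart), outer faces at x = +15 and -15 mm. Point on the handle's axis, 72 mm above the tooth tips; y along the head, z up
- rod_l1_mid (a point): wooden rod, square section 10 x 10 mm, 90 mm long, about 12 g, starting loose and askew in the tray's left bay (first of three from the stop). Point at the middle of the rod; y along its length
- rod_l2_mid (a point): wooden rod, square section 10 x 10 mm, 90 mm long, about 12 g, starting loose and askew in the tray's left bay (second of three from the stop). Point at the middle of the rod; y along its length
- rod_l3_mid (a point): wooden rod, square section 10 x 10 mm, 90 mm long, about 12 g, starting loose and askew in the tray's left bay (third of three from the stop). Point at the middle of the rod; y along its length
- rod_r1_mid (a point): wooden rod, square section 10 x 10 mm, 90 mm long, about 12 g, starting loose and askew in the tray's right bay (first of three from the stop). Point at the middle of the rod; y along its length
- rod_r2_mid (a point): wooden rod, square section 10 x 10 mm, 90 mm long, about 12 g, starting loose and askew in the tray's right bay (second of three from the stop). Point at the middle of the rod; y along its length
- rod_r3_mid (a point): wooden rod, square section 10 x 10 mm, 90 mm long, about 12 g, starting loose and askew in the tray's right bay (third of three from the stop). Point at the middle of the rod; y along its length
- bowl: clay bowl, 100 mm across, 50 mm high, on the other side of the tray from the mat; origin under its centre. Bystander, to be left alone
- test_disc: terracotta disc, 32 mm across, 10 mm high, lying on the mat; origin under its centre. Bystander, to be left alone
- steel_cup: steel cup, 70 mm across, 80 mm high, next to the bowl on its +x side; origin under its centre. Bystander, to be left alone
- stamp: terracotta stamp, upright cylinder 36 mm across, 30 mm high, next to the bowl on its -x side; origin under its centre. Bystander, to be left alone
Mind the look-alikes: they are no part of the job. Of the things shaped like the mat, the cork one is meant.

How it is judged:
On the way, in this order (a step that is already met when the one before it is completed fails the run):
1. the left bay's rods lie as a tight row and are pressed against their stop with more than 5 N, with the held rake (x of rod_l1_mid in the frame of stop_l between 0.001 and 0.0285 m and angle between the y axis of each of rod_l1_mid, rod_l2_mid, rod_l3_mid and the y axis of stop_l, either way round below 0.06 rad and z of rod_l1_mid in the frame of stop_l between 0.002 and 0.0075 m and y of rod_l1_mid in the frame of stop_l between -0.06 and 0.06 m and x of rod_l2_mid in the frame of stop_l between 0.001 and 0.0285 m and z of rod_l2_mid in the frame of stop_l between 0.002 and 0.0075 m and y of rod_l2_mid in the frame of stop_l between -0.06 and 0.06 m and x of rod_l3_mid in the frame of stop_l between 0.001 and 0.0285 m and z of rod_l3_mid in the frame of stop_l between 0.002 and 0.0075 m and y of rod_l3_mid in the frame of stop_l between -0.06 and 0.06 m and contact force between stop_l and anything else above 5 N and contact force between rake and the fingers above 1 N), for 0.2 s.
2. the right bay's rods lie as a tight row and are pressed against their stop with more than 5 N, with the held rake (x of rod_r1_mid in the frame of stop_r between 0.001 and 0.0285 m and angle between the y axis of each of rod_r1_mid, rod_r2_mid, rod_r3_mid and the y axis of stop_r, either way round below 0.06 rad and z of rod_r1_mid in the frame of stop_r between 0.002 and 0.0075 m and y of rod_r1_mid in the frame of stop_r between -0.06 and 0.06 m and x of rod_r2_mid in the frame of stop_r between 0.001 and 0.0285 m and z of rod_r2_mid in the frame of stop_r between 0.002 and 0.0075 m and y of rod_r2_mid in the frame of stop_r between -0.06 and 0.06 m and x of rod_r3_mid in the frame of stop_r between 0.001 and 0.0285 m and z of rod_r3_mid in the frame of stop_r between 0.002 and 0.0075 m and y of rod_r3_mid in the frame of stop_r between -0.06 and 0.06 m and contact force between stop_r and anything else above 5 N and contact force between rake and the fingers above 1 N), for 0.2 s.
At the end, for the whole second after the job is handed in: in each bay the three rods lie flat on the floor (within 2.5 mm), parallel to the stop within 0.06 rad, all centres within 28.5 mm of the stop's face (a perfect pack has 25 mm); the rake stands upright (within 0.06 rad) on the mat, its axis within 45 mm of the mat's centre; all at rest (x of rod_l1_mid in the frame of stop_l between 0.001 and 0.0285 m and angle between the y axis of each of rod_l1_mid, rod_l2_mid, rod_l3_mid and the y axis of stop_l, either way round below 0.06 rad and z of rod_l1_mid in the frame of stop_l between 0.002 and 0.0075 m and y of rod_l1_mid in the frame of stop_l between -0.06 and 0.06 m and x of rod_l2_mid in the frame of stop_l between 0.001 and 0.0285 m and z of rod_l2_mid in the frame of stop_l between 0.002 and 0.0075 m and y of rod_l2_mid in the frame of stop_l between -0.06 and 0.06 m and x of rod_l3_mid in the frame of stop_l between 0.001 and 0.0285 m and z of rod_l3_mid in the frame of stop_l between 0.002 and 0.0075 m and y of rod_l3_mid in the frame of stop_l between -0.06 and 0.06 m and x of rod_r1_mid in the frame of stop_r between 0.001 and 0.0285 m and angle between the y axis of each of rod_r1_mid, rod_r2_mid, rod_r3_mid and the y axis of stop_r, either way round below 0.06 rad and z of rod_r1_mid in the frame of stop_r between 0.002 and 0.0075 m and y of rod_r1_mid in the frame of stop_r between -0.06 and 0.06 m and x of rod_r2_mid in the frame of stop_r between 0.001 and 0.0285 m and z of rod_r2_mid in the frame of stop_r between 0.002 and 0.0075 m and y of rod_r2_mid in the frame of stop_r between -0.06 and 0.06 m and x of rod_r3_mid in the frame of stop_r between 0.001 and 0.0285 m and z of rod_r3_mid in the frame of stop_r between 0.002 and 0.0075 m and y of rod_r3_mid in the frame of stop_r between -0.06 and 0.06 m and horizontal distance between rake_grip and mat below 0.045 m and angle between rake_grip's own z axis and vertical below 0.06 rad and height (world z) of rake_grip between 0.071 and 0.079 m and linear speed of each of rake, rod_l1, rod_l2, rod_l3, rod_r1, rod_r2, rod_r3 below 0.02 m/s); the robot touches nothing.
It fails at once if a stop is pressed with more than 18 N (contact force between any of stop_l, stop_r and anything else above 18 N).
It fails at once if the rake bears on the tray with more than 40 N (contact force between rake and tray above 40 N).
It fails at once if the robot itself touches a rod (contact force between any of the fingers, the arm and rod_l1 above 0.3 N or contact force between any of the fingers, the arm and rod_l2 above 0.3 N or contact force between any of the fingers, the arm and rod_l3 above 0.3 N or contact force between any of the fingers, the arm and rod_r1 above 0.3 N or contact force between any of the fingers, the arm and rod_r2 above 0.3 N or contact force between any of the fingers, the arm and rod_r3 above 0.3 N).
It fails at once if a bystander is moved by more than 15 mm (distance of any of bowl, test_disc, steel_cup, stamp from where it was at the start of the episode above 0.015 m).
It also fails if it takes over 72 s, if anything falls off the work surface, if the arm or the gripper's body presses on something with over 40 N, if the wrist force passes 120 N, or if a joint passes its speed limit or range.

### The arm

A 7-joint arm with a two-finger parallel gripper is mounted at the origin on the work surface. World frame = base frame: x ahead of the robot, y to its left, z up, the work surface at z = 0. Lengths are in m, angles in rad, forces in N, time in s.
With the tool pointing down it reaches from about 0.35 to 0.9 m from the base axis. Payload 8.1 kg.
Tool frame: the origin (TCP) lies at the very end of the fingers, on their centre line; the grasp point (between the pads) lies 19 mm behind it (grasp_offset is the distance from the TCP to the grasp point, in m); z points along the fingers, y is the line along which they close (so a half turn about z gives the same grasp; the last joint's range is limited). The gripper opens to 92 mm and grips with 3 to 60 N. Pads are 19 mm wide; open, the fingers measure 130 mm over their backs; the gripper's body (75 mm by 190 mm) begins 47 mm behind the grasp point.
Start: joints at [-1.235, 0.434, 0.025, 1.573, -0.012, 1.134, -0.075], TCP at [0.266, 0.566, 0.187] pointing down, gripper open.
Joint ranges: [-2.62, 2.62], [-0.44, 2.09], [-1.27, 1.32], [0.08, 2.57], [-1.32, 4.46], [0.12, 2], [-2.74, 2.74]. Speed limits (rad/s): [2.22, 2.22, 3.01, 3.01, 3.14, 3.14, 3.14].

### API

Orientations are given as a rotation vector (axis times angle).
In Python, from cell import observe, get_image, camera_params, sign_off, silhouettes, grasp_offset gives the robot as it stands. The module is installed in compiled form; this text tells all that it offers.
- The arm moves only by the tool jog_arm, never from a script. Its argument "motion" is a list that holds one entry, the list of rows, each a list of 7 numbers: the shift along the tool's x, y, z in m, then the turn, a rotation vector about the tool's x, y, z in rad, then the closure, from -1 (fully open) to 1 (shut), so that 0 is half open. In form: [[[dx, dy, dz, wx, wy, wz, hand], ...]]. A call has 1 to 10 rows; each row is the pose to reach, as a shift and turn from the pose commanded when the call began, along the tool's axes at that moment; what a row does not reach only later rows make up. A row lasts 1/12 s, in which the tool goes at most 41.7 mm and 7.16 degrees, less where a joint would pass 70% of its speed; a pose out of reach is approached as far as the arm can. A call with a gripper value outside its range is refused whole. The fingers move at their own pace and stop on an object; "force" is the grip in N (left out, the last holds). Time passes only in rows, so rows that repeat a pose let the fingers close. It gives the time, the measured TCP pose, the force, the opening and the grip force at its end, in the units of the state.
- observe(): the state, without advancing time (a new reading comes with each control period).
- get_image(name): name is "scene" or "top" or "wrist"; returns the picture (384x512x3 uint8, red, green, blue); there is no depth.
- camera_params(name): a dict with "vertical_fov" (degrees; the focal length in pixels is half the picture's height over the tangent of half this angle, whatever the lens; pixels are square), "cx", "cy" (the principal point, pixels), "dist_coeffs" ([k1, k2, p1, p2, k3] as OpenCV has them; the pictures are not rectified), "T" (4x4, takes a point from camera to world coordinates). Camera axes: x right, y down, z forward; pixel columns grow to the right and rows downward; lengths in m; the calibration is good to about 2 mm. A picture is of the moment at which its call begins: read the wrist's pose just before it. camera_params takes no time and is no camera call; for the wrist camera it gives the pose at the moment of the call.
- sign_off(): hands the job in; it is judged then, once.
Trained networks look in the newest picture that a camera, given by its name, has taken for a name from the list of things; names that differ only in an ending like _2 or _b are one class to them, and where a whole thing is asked for, a point or a joint stands for the part that bears it (a point fixed in the world has none). Each returns a list of dicts, best first, with "p" (0 to 1); they miss things now and then, are a little off and sometimes report something else, mostly with a low value. They report only what shows in the picture. A call takes as long as a camera call. They do not tell look-alikes from the thing itself.
- silhouettes(query, camera): "mask" (384x512 bool, what is visible of it) and "pixel" ([column, row] in pixels, amid what is visible of it).
The state is a dict: "clock": time; "joints": joint angles; "dq": joint speeds; "joint_efforts": joint torques, N m; "position": TCP position; "ee_rot": TCP orientation; "force": force on the tool from outside, world axes, zero at the start; "ft_torque": the same for the moment, N m; "width": opening from 0.0 (shut) to 1.0 (fully open); "gripper_force": force on a finger pad.
Only numpy, scipy, OpenCV 4.12 (cv2) and the standard library are available. Lean on these libraries where they do the work, as an engineer would, in place of code of your own. Each camera call takes 0.05 s, during which the arm holds its last target. There are 200 camera calls.

## Working session

There is one attempt and no reset: what is moved stays moved. The work goes in short steps, Python scripts to look and compute and a tool call to move; the robot and the scene stay as the last step left them, time stands still between calls to the robot, and variables do not carry over. Pictures are saved under pics/ and viewed, at most 10 in all, crops included, and the job is handed in when it is done.

Besides the shell and the picture viewer there is one more tool, called after "Call:" in YAML: its name, and indented under it one key for each argument. jog_arm: Moves the arm, as the interface text tells. Its arguments: {"type":"object","properties":{"motion":{"type":"array"},"force":{"type":"number"}},"required":["motion"]}

```bash
mkdir -p pics; cat > h.py <<'E'
import numpy as np, cv2
from cell import *
from scipy.spatial.transform import Rotation as R
def cam(n):
    p=camera_params(n); f=192/np.tan(np.radians(p['vertical_fov'])/2)
    K=np.array([[f,0,p['cx']],[0,f,p['cy']],[0,0,1.]]); return K,np.array(p['dist_coeffs'],float),np.array(p['T'])
def ray(n,px,c=None):
    K,d,T=c or cam(n); u=cv2.undistortPoints(np.array(px,float).reshape(-1,1,2),K,d).reshape(-1,2)
    D=np.c_[u,np.ones(len(u))]@T[:3,:3].T; return T[:3,3],D
def onz(n,px,z,c=None):
    o,D=ray(n,px,c); return o+D*((z-o[2])/D[:,2])[:,None]
def tri(rays):
    A=0;b=0
    for o,d in rays:
        d=d/np.linalg.norm(d); P=np.eye(3)-np.outer(d,d); A=A+P; b=b+P@o
    return np.linalg.solve(A,b)
def save(n,f):
    im=get_image(n); cv2.imwrite('pics/'+f,im[:,:,::-1]); return im
E
python3 - <<'E'
from h import *
a=save('top','top.png');b=save('scene','scene.png')
cv2.imwrite('pics/both.png',cv2.resize(np.vstack([a,b])[:,:,::-1],(512,768))[:, :]) if 0 else None
for n in ['top','scene']: print(n,camera_params(n)['T'][:3] if 0 else np.round(np.array(camera_params(n)['T']),3).tolist())
for q in ['mat','rake_grip','tray','bay_l','bowl','test_disc','rod_l1_mid','rod_r1_mid']:
  for n in ['top','scene']:
    try:
      for s in silhouettes(q,n)[:4]:
        m=s['mask']; rr=cv2.minAreaRect(np.argwhere(m)[:,::-1].astype(np.float32))
        print(q,n,round(s['p'],2),np.round(s['pixel']),m.sum(),np.round(rr[0]),np.round(rr[1]),np.round(rr[2]),'z0',np.round(onz(n,[s['pixel']],0.0)[0],3))
    except Exception as e: print(q,n,e)
o=observe();print({k:np.round(v,3).tolist() for k,v in o.items()},grasp_offset)
E
```

```text
top [[-0.013, -0.989, 0.144, 0.409], [-1.0, 0.01, -0.024, 0.001], [0.022, -0.145, -0.989, 1.206], [0.0, 0.0, 0.0, 1.0]]
scene [[0.784, 0.513, -0.35, 0.881], [0.621, -0.66, 0.423, -0.415], [-0.015, -0.549, -0.836, 0.861], [0.0, 0.0, 0.0, 1.0]]
mat top 0.56 [352. 225.] 2942 [355. 222.] [64. 57.] 19.0 z0 [ 0.472 -0.293  0.   ]
mat top 0.55 [361. 129.] 3327 [360. 131.] [64. 54.] 8.0 z0 [ 0.732 -0.329  0.   ]
mat top 0.24 [125. 261.] 195 [125. 264.] [14. 16.] 63.0 z0 [0.385 0.299 0.   ]
mat scene 0.96 [158. 280.] 3264 [160. 277.] [58. 78.] 61.0 z0 [ 0.485 -0.314  0.   ]
mat scene 0.83 [234. 349.] 5217 [232. 354.] [72. 86.] 49.0 z0 [ 0.726 -0.321  0.   ]
rake_grip top 0.72 [358. 218.] 565 [357. 218.] [41. 16.] 18.0 z0 [ 0.49 -0.31  0.  ]
rake_grip top 0.54 [124. 265.] 204 [124. 265.] [14. 16.] 90.0 z0 [0.376 0.3   0.   ]
tray top 0.96 [244. 191.] 8883 [243. 193.] [101. 102.] 83.0 z0 [ 0.564 -0.011  0.   ]
tray scene 0.88 [268. 218.] 7727 [261. 210.] [102.  98.] 32.0 z0 [ 0.587 -0.017  0.   ]
bay_l top 0.61 [244. 189.] 8407 [243. 192.] [100. 101.] 84.0 z0 [ 0.571 -0.012  0.   ]
bay_l scene 
[... 639 characters left out ...]
] [104.  94.] 31.0 z0 [ 0.584 -0.01   0.   ]
rod_l1_mid scene 0.46 [263. 231.] 163 [261. 231.] [ 6. 32.] 30.0 z0 [ 0.6   -0.057  0.   ]
rod_r1_mid scene 0.7 [227. 218.] 135 [226. 217.] [ 5. 31.] 37.0 z0 [ 0.502 -0.084  0.   ]
rod_r1_mid scene 0.37 [333. 117.] 704 [336. 114.] [34. 24.] 90.0 z0 [0.525 0.4   0.   ]
{'clock': 0.9, 'joints': [-1.235, 0.434, 0.025, 1.573, -0.012, 1.134, -0.075], 'dq': [0.0, -0.001, 0.001, 0.001, 0.001, 0.0, 0.001], 'joint_efforts': [0.001, -66.766, 0.984, -31.481, -0.061, 0.033, 0.0], 'position': [0.266, 0.566, 0.187], 'ee_rot': [0.684, 3.066, 0.0], 'force': [0.508, -1.152, -0.682], 'ft_torque': [0.007, -0.015, -0.004], 'gripper_force': 0.0, 'width': 1.001} 0.0188
```

View pics/top.png

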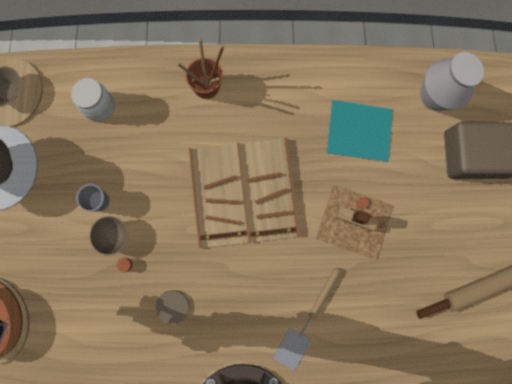

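View pics/scene.png

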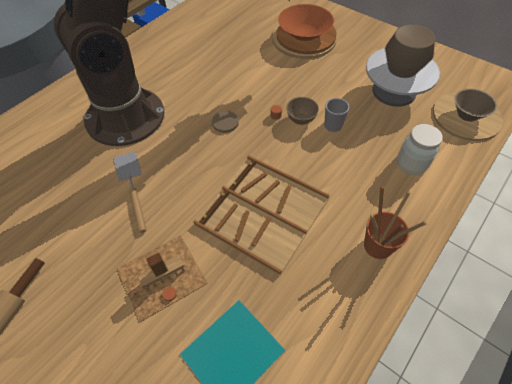

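The cork mat is at (355,222) in the top view, with the rake at (358,218) and the disc at (362,202). The teal mat at (360,131) is the look-alike. The tray is at (244,192) with its stops at the lower edge, and the bowl, cup and stamp are near (108,234). Next I'll swing the wrist camera over the tray.

Call:
jog_arm:
  motion:
    - [[-0.03,-0.025,-0.02,0,0,0.12,-1],[-0.06,-0.05,-0.04,0,0,0.24,-1],[-0.09,-0.08,-0.05,0,0,0.36,-1],[-0.12,-0.11,-0.06,0,0,0.48,-1],[-0.15,-0.13,-0.08,0,0,0.6,-1],[-0.18,-0.16,-0.09,0,0,0.72,-1],[-0.2,-0.18,-0.1,0,0,0.84,-1],[-0.23,-0.2,-0.11,0,0,0.96,-1],[-0.25,-0.23,-0.11,0,0,1.05,-1],[-0.28,-0.25,-0.12,0,0,1.13,-1]]

```text
clock: 1.73
position: [0.4114, 0.2181, 0.3068]
ee_rot: [-2.224, -2.218, 0.002]
force: [0.3, 0.6, -0.9]
width: 1.001
gripper_force: 0.0
```

```bash
cat >> h.py <<'E'
def plan(p,yb):
    "shift in tool axes to reach TCP p (world) with tool y at bearing yb, tool down"
    o=observe(); Rm=R.from_rotvec(o['ee_rot']).as_matrix()
    y=np.array([np.cos(yb),np.sin(yb),0]); z=np.array([0,0,-1.]); Rt=np.c_[np.cross(y,z),y,z]
    w=R.from_matrix(Rm.T@Rt).as_rotvec()
    print('shift',np.round(Rm.T@(np.array(p)-o['position']),4),'turn',np.round(w,4),'t',round(o['clock'],2))
def st():
    o=observe(); Rm=R.from_rotvec(o['ee_rot']).as_matrix()
    print('t',round(o['clock'],2),'p',np.round(o['position'],4),'ybear',round(np.arctan2(Rm[1,1],Rm[0,1]),4),'z',np.round(Rm[:,2],3),'F',np.round(o['force'],2),'w',round(o['width'],3),'g',round(o['gripper_force'],1),'j7',round(o['joints'][6],2))
E
python3 - <<'E'
from h import *
st(); plan([0.53,-0.05,0.42],0); print(np.round(camera_params('wrist')['T'],3).tolist(),camera_params('wrist')['vertical_fov'])
E
```

```text
t 1.73 p [0.4114 0.2181 0.3068] ybear -0.0027 z [-0.002 -0.    -1.   ] F [ 0.34  0.61 -0.93] w 1.001 g 0.0 j7 -0.56
shift [-0.2678  0.1191 -0.1133] turn [-0.0018  0.0001 -0.0027] t 1.73
[[1.0, -0.001, -0.002, 0.412], [-0.002, -0.968, -0.251, 0.285], [-0.002, 0.251, -0.968, 0.504], [0.0, 0.0, 0.0, 1.0]] 66.98017566956428
```

Call:
jog_arm:
  motion:
    - [[-0.04,0.018,0,0,0,0,-1],[-0.08,0.035,0,0,0,0,-1],[-0.12,0.053,0,0,0,0,-1],[-0.16,0.07,0,0,0,0,-1],[-0.2,0.09,0,0,0,0,-1],[-0.235,0.105,0,0,0,0,-1],[-0.268,0.119,0,0,0,0,-1],[-0.268,0.119,0,0,0,0,-1],[-0.268,0.119,0,0,0,0,-1]]

```text
clock: 2.48
position: [0.5326, -0.0505, 0.3072]
ee_rot: [2.225, 2.216, -0.001]
force: [-0.1, 1.4, -0.1]
width: 0.996
gripper_force: 0.0
```

```bash
python3 - <<'E'
from h import *
st(); c=cam('wrist'); im=save('wrist','w1.png')
import pickle; pickle.dump(c,open('c1.pkl','wb'))
for q in ['mat','rake_grip','tray','test_disc','rod_l1_mid','stop_l']:
    try:
      for s in silhouettes(q,'wrist')[:8]:
        m=s['mask']; rr=cv2.minAreaRect(np.argwhere(m)[:,::-1].astype(np.float32))
        bp=cv2.boxPoints(rr)
        print(q,round(s['p'],2),np.round(s['pixel']),m.sum(),np.round(onz('wrist',bp,.0 if q=='mat' else .02,c)[:,:2],3).tolist())
    except Exception as e: print(q,e)
E
```

```text
t 2.48 p [ 0.5326 -0.0505  0.3072] ybear -0.0038 z [ 0.    -0.001 -1.   ] F [-0.12  1.44 -0.05] w 0.996 g 0.0 j7 0.14
mat 0.68 [332. 282.] 840 [[0.65, -0.273], [0.728, -0.273], [0.734, -0.33], [0.653, -0.329]]
mat 0.59 [215. 281.] 1780 [[0.389, -0.333], [0.441, -0.194], [0.581, -0.248], [0.538, -0.395]]
rake_grip 0.8 [232. 280.] 561 [[0.464, -0.32], [0.49, -0.25], [0.521, -0.264], [0.496, -0.334]]
tray 0.77 [275. 124.] 21460 [[0.418, 0.106], [0.675, 0.133], [0.725, -0.122], [0.433, -0.155]]
tray 0.3 [258.  98.] 435 [[0.528, -0.0], [0.535, 0.088], [0.548, 0.087], [0.542, -0.001]]
rod_l1_mid 0.81 [225.  98.] 433 [[0.475, 0.002], [0.49, 0.09], [0.504, 0.088], [0.489, -0.0]]
rod_l1_mid 0.64 [277. 122.] 21663 [[0.418, 0.109], [0.677, 0.132], [0.723, -0.124], [0.429, -0.153]]
stop_l it knows: bay, bowl, mat, rake_grip, rod_l1_mid, rod_l2_mid, rod_l3_mid, rod_r1_mid, rod_r2_mid, rod_r3_mid, stamp, steel_cup, test_disc, tray
```

View pics/w1.png

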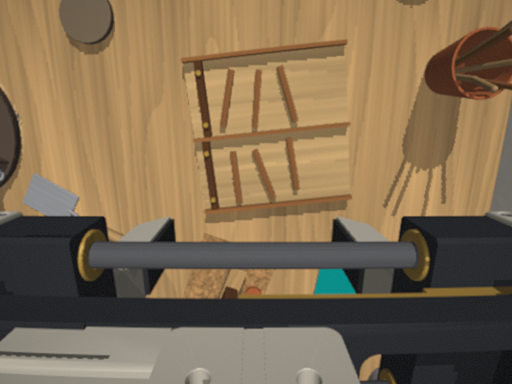

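Wrist view shows the tray clearly: the rims run (183,59)-(347,42), (195,139)-(350,125) and (206,212)-(350,198). The stops are the dark bars at (203,98) and (210,175), with three rods in each bay. I'll fit the tray and stop faces, then look at the rake from close up.

```bash
python3 - <<'E'
from h import *
import pickle; c=pickle.load(open('c1.pkl','rb')); im=cv2.imread('pics/w1.png').astype(float)
g=im[:,:,0]  # blue: rims dark
def rimline(a,b):
    pts=[]
    for x in range(a[0]+20,b[0]-4,3):
        y0=a[1]+(b[1]-a[1])*(x-a[0])/(b[0]-a[0]); ys=np.arange(int(y0)-6,int(y0)+8)
        v=g[ys,x]; w=np.clip(np.median(g[int(y0)-12:int(y0)+14,x])-v-20,0,None)
        if w.sum()>20: pts.append([x,(ys*w).sum()/w.sum()])
    return onz('wrist',pts,.017,c)[:,:2]
for a,b in [((183,59),(347,42)),((195,139),(350,125)),((206,212),(350,198))]:
    P=rimline(a,b); vx,vy,x0,y0=cv2.fitLine(P.astype(np.float32),cv2.DIST_HUBER,0,.001,.001).ravel(); s=np.sign(vx)
    print('rim yaw',np.arctan2(vy*s,vx*s),'y at x=.56',y0+vy/vx*(.56-x0))
# ends of rims
for p,z in [((183,60),.02),((347,42),.02),((350,125),.02),((350,198),.02),((207,213),.02)]: print(p,np.round(onz('wrist',[p],z,c)[0],4))
# stop +x edge: gradient max along rows
for r0,r1,xa,xb in [(70,128,204,214),(150,200,212,219)]:
    pts=[]
    for y in range(r0,r1,2):
        xc=xa+(xb-xa)*(y-r0)/(r1-r0); xs=np.arange(int(xc)-8,int(xc)+8); d=np.diff(im[y,xs].sum(1)); k=d.argmax(); 
        dd=np.clip(d[max(0,k-1):k+2],0,None); pts.append([xs[max(0,k-1)]+(dd*np.arange(len(dd))).sum()/dd.sum()+.5,y])
    P=onz('wrist',pts,.02,c)[:,:2]; 
    vx,vy,x0,y0=cv2.fitLine(P.astype(np.float32),cv2.DIST_HUBER,0,.001,.001).ravel(); s=np.sign(vy)
    print('stop edge mid',x0,y0,'yaw',np.arctan2(-vx*s,vy*s))
cv2.imwrite('pics/tray_big.png',cv2.resize(im[20:240,150:400].astype(np.uint8),None,fx=2.5,fy=2.5,interpolation=cv2.INTER_CUBIC))
plan([0.47,-0.40,0.25],-0.33)
E
```

```text
rim yaw 0.10192184 y at x=.56 0.113767035
rim yaw 0.10417854 y at x=.56 -0.010388159Traceback (most recent call last):
  File "<stdin>", line 12, in <module>
  File "<stdin>", line 10, in rimline
  File "h.py", line 11, in onz
    o,D=ray(n,px,c); return o+D*((z-o[2])/D[:,2])[:,None]
        ~~~^^^^^^^^
  File "h.py", line 8, in ray
    K,d,T=c or cam(n); u=cv2.undistortPoints(np.array(px,float).reshape(-1,1,2),K,d).reshape(-1,2)
                         ~~~~~~~~~~~~~~~~~~~^^^^^^^^^^^^^^^^^^^^^^^^^^^^^^^^^^^^^^^^
cv2.error: OpenCV(4.12.0) /io/opencv/modules/calib3d/src/undistort.dispatch.cpp:347: error: (-215:Assertion failed) CV_IS_MAT(_src) && CV_IS_MAT(_dst) && (_src->rows == 1 || _src->cols == 1) && (_dst->rows == 1 || _dst->cols == 1) && _src->cols + _src->rows - 1 == _dst->rows + _dst->cols - 1 && (CV_MAT_TYPE(_src->type) == CV_32FC2 || CV_MAT_TYPE(_src->type) == CV_64FC2) && (CV_MAT_TYPE(_dst->type) == CV_32FC2 || CV_MAT_TYPE(_dst->type) == CV_64FC2) in function 'cvUndistortPointsInternal'
```

```bash
python3 - <<'E'
from h import *
import pickle; c=pickle.load(open('c1.pkl','rb')); im=cv2.imread('pics/w1.png').astype(float)
b=im[:,:,0]; r=im[:,:,2]
for a,e in [((183,59),(347,42)),((195,139),(350,125)),((206,212),(350,198))]:
    pts=[]
    for x in range(a[0]+20,e[0]-4,3):
        y0=a[1]+(e[1]-a[1])*(x-a[0])/(e[0]-a[0]); ys=np.arange(int(y0)-6,int(y0)+8)
        w=np.clip(np.percentile(b[ys,x],80)-b[ys,x]-8,0,None)
        if w.sum()>20: pts.append([x,(ys*w).sum()/w.sum()])
    P=onz('wrist',pts,.017,c)[:,:2]
    vx,vy,x0,y0=cv2.fitLine(P.astype(np.float32),cv2.DIST_HUBER,0,.001,.001).ravel(); s=np.sign(vx)
    print('rim yaw',np.arctan2(vy*s,vx*s),'y at x=.56',y0+vy/vx*(.56-x0),len(pts))
for p,z in [((183,60),.02),((347,42),.02),((195,139),.02),((350,125),.02),((350,198),.02),((207,213),.02)]: print(p,np.round(onz('wrist',[p],z,c)[0],4))
for r0,r1,xa,xb in [(70,128,204,213),(150,200,211,217)]:
    pts=[]
    for y in range(r0,r1,2):
        xc=xa+(xb-xa)*(y-r0)/(r1-r0); xs=np.arange(int(xc)-7,int(xc)+8); d=np.diff(im[y,xs].sum(1)); k=max(1,d.argmax())
        dd=np.clip(d[k-1:k+2],0,None); pts.append([xs[k-1]+(dd*np.arange(len(dd))).sum()/dd.sum()+.5,y])
    P=onz('wrist',pts,.02,c)[:,:2]
    vx,vy,x0,y0=cv2.fitLine(P.astype(np.float32),cv2.DIST_HUBER,0,.001,.001).ravel(); s=np.sign(vy)
    print('stop edge mid',x0,y0,'yaw',np.arctan2(-vx*s,vy*s))
plan([0.47,-0.40,0.25],-0.33)
E
```

```text
rim yaw 0.1048728 y at x=.56 0.11443186 47
rim yaw 0.096995026 y at x=.56 -0.013067983 44
rim yaw 0.10580512 y at x=.56 -0.13698348 40
(183, 60) [0.4232 0.1013 0.02  ]
(347, 42) [0.6777 0.1271 0.02  ]
(195, 139) [ 0.4361 -0.0211  0.02  ]
(350, 125) [0.6913 0.0012 0.02  ]
(350, 198) [ 0.7011 -0.1234  0.02  ]
(207, 213) [ 0.4506 -0.1502  0.02  ]
stop edge mid 0.45824134 0.043546643 yaw 0.10367842
stop edge mid 0.46522707 -0.07633871 yaw 0.105662905
shift [-0.3541 -0.0638  0.057 ] turn [-1.000e-04 -7.000e-04  3.346e-01] t 2.78
```

Call:
jog_arm:
  motion:
    - [[-0.04,-0.007,0.005,0,0,0.05,-1],[-0.08,-0.014,0.01,0,0,0.1,-1],[-0.12,-0.02,0.015,0,0,0.15,-1],[-0.16,-0.03,0.02,0,0,0.2,-1],[-0.2,-0.035,0.025,0,0,0.25,-1],[-0.24,-0.045,0.035,0,0,0.3,-1],[-0.28,-0.05,0.045,0,0,0.335,-1],[-0.32,-0.058,0.05,0,0,0.335,-1],[-0.354,-0.064,0.057,0,0,0.335,-1],[-0.354,-0.064,0.057,0,0,0.335,-1]]

```text
clock: 3.62
position: [0.4648, -0.4079, 0.2492]
ee_rot: [2.565, 1.812, -0.007]
force: [-0.9, 1.1, -0.9]
width: 1.001
gripper_force: 0.0
```

```bash
python3 - <<'E'
from h import *
st(); c=cam('wrist'); im=save('wrist','w2.png')
import pickle; pickle.dump(c,open('c2.pkl','wb'))
for q in ['mat','rake_grip','test_disc']:
      for s in silhouettes(q,'wrist')[:3]:
        m=s['mask']; rr=cv2.minAreaRect(np.argwhere(m)[:,::-1].astype(np.float32)); bp=cv2.boxPoints(rr)
        print(q,round(s['p'],2),np.round(s['pixel']),m.sum(),np.round(bp).tolist(),np.round(onz('wrist',bp,.003 if q=='mat' else .02,c)[:,:2],3).tolist())
E
```

```text
t 3.62 p [ 0.4648 -0.4079  0.2492] ybear -0.3408 z [-0.003 -0.003 -1.   ] F [-0.89  1.08 -0.93] w 1.001 g 0.0 j7 0.6
mat 0.86 [232.  84.] 10453 [[185.0, 23.0], [293.0, 23.0], [293.0, 146.0], [185.0, 146.0]] [[0.439, -0.195], [0.58, -0.245], [0.528, -0.408], [0.373, -0.353]]
mat 0.83 [405.  52.] 11258 [[349.0, 0.0], [457.0, -6.0], [463.0, 111.0], [355.0, 117.0]] [[0.662, -0.242], [0.809, -0.282], [0.788, -0.442], [0.629, -0.397]]
rake_grip 0.73 [246.  78.] 1904 [[230.0, 39.0], [254.0, 39.0], [254.0, 120.0], [230.0, 120.0]] [[0.49, -0.24], [0.521, -0.251], [0.485, -0.352], [0.453, -0.34]]
```

View pics/w2.png

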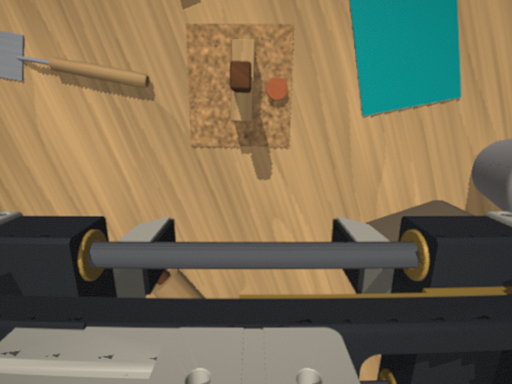

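The close view shows the cork mat at (187..293, 24..147), the rake head at (232..254, 39..121), the handle at (241,74) and the disc at (277,89). I'll take a second view for height.

Call:
jog_arm:
  motion:
    - [[0.02,-0.01,0.02,0,0,0,-1],[0.045,-0.025,0.03,0,0,0,-1],[0.06,-0.025,0.03,0,0,0,-1],[0.06,-0.025,0.03,0,0,0,-1],[0.06,-0.025,0.03,0,0,0,-1]]

```text
clock: 4.23
position: [0.4667, -0.3338, 0.2207]
ee_rot: [2.554, 1.829, 0.003]
force: [-0.5, -1.1, -0.5]
width: 0.998
gripper_force: 0.0
```

```bash
python3 - <<'E'
from h import *
st(); c3=cam('wrist'); im3=save('wrist','w3.png')[:,:,::-1]
import pickle; c2=pickle.load(open('c2.pkl','rb')); pickle.dump(c3,open('c3.pkl','wb'))
a=cv2.resize(cv2.imread('pics/w2.png')[15:155,180:300],None,fx=3.3,fy=3.3,interpolation=cv2.INTER_CUBIC)
s=silhouettes('rake_grip','wrist'); print([(round(x['p'],2),x['pixel'],x['mask'].sum()) for x in s])
# predicted location in w3
x,y=np.round(s[0]['pixel']).astype(int); x0,y0=max(0,x-60),max(0,y-70); print(x0,y0)
b=cv2.resize(im3[y0:y0+140,x0:x0+120],None,fx=3.3,fy=3.3,interpolation=cv2.INTER_CUBIC)
cv2.imwrite('pics/pair.png',np.hstack([a,b]))
E
```

```text
t 4.23 p [ 0.4667 -0.3338  0.2207] ybear -0.3276 z [ 0.001  0.001 -1.   ] F [-0.53 -1.12 -0.52] w 0.998 g 0.0 j7 0.5
[(0.76, [261.2, 133.9], np.int64(1967))]
201 64
```

View pics/pair.png

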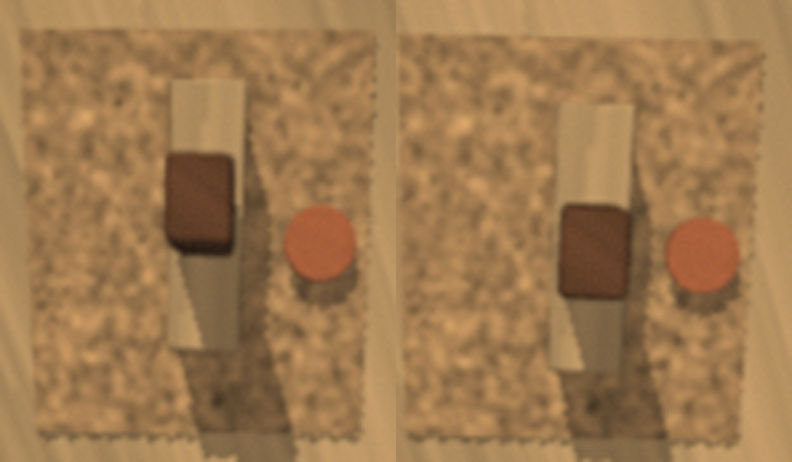

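Both views show the handle top (left crop centre (200,197), right crop centre (594,251)), the head below it, the mat and the disc on the +x side.

```bash
python3 - <<'E'
from h import *
import pickle; c2=pickle.load(open('c2.pkl','rb'));c3=pickle.load(open('c3.pkl','rb'))
A=lambda p:(np.array(p,float)+.5)/3.3-.5+[180,15]
B=lambda p:(np.array(p,float)-[396,0]+.5)/3.3-.5+[201,64]
def t(a,b):
    o,d=ray('w',A([a]),c2); o2,d2=ray('w',B([b]),c3); return tri([(o,d[0]),(o2,d2[0])])
for n,a,b in [('top',(200,197),(594,251)),('h1',(172,80),(559,103)),('h2',(245,80),(634,104)),('h3',(238,349),(622,370)),('h4',(169,349),(550,370))]: print(n,np.round(t(a,b),4))
for L,c,q,z in [(A,c2,[(172,80),(245,80),(238,349),(169,349)],.041),(B,c3,[(559,103),(634,104),(622,370),(550,370)],.041),(A,c2,[(167,153),(233,155),(233,240),(168,240)],.103),(B,c3,[(561,205),(630,208),(626,298),(558,295)],.103),(A,c2,[(22,30),(376,38),(359,438),(38,436)],.003)]:
    P=onz('w',L(q),z,c)[:,:2]; v=(P[0]+P[1]-P[2]-P[3]); print(np.round(P,3).tolist(),'ctr',np.round(P.mean(0),4),'yaw of y axis',round(np.arctan2(-v[0],v[1]),4),'len',np.linalg.norm(v)/2,np.linalg.norm(P[1]-P[0]))
E
```

```text
top [ 0.4878 -0.2974  0.0966]
h1 [ 0.4926 -0.2452  0.0389]
h2 [ 0.5195 -0.2546  0.0382]
h3 [ 0.4829 -0.3509  0.0391]
h4 [ 0.4557 -0.3414  0.0402]
[[0.492, -0.246], [0.519, -0.255], [0.482, -0.351], [0.456, -0.341]] ctr [ 0.4874 -0.2983] yaw of y axis -0.3677 len 0.10251270387540638 0.02839268540811819
[[0.493, -0.245], [0.519, -0.255], [0.483, -0.35], [0.456, -0.341]] ctr [ 0.4878 -0.2979] yaw of y axis -0.3611 len 0.10244855252999567 0.028255790549468692
[[0.482, -0.281], [0.503, -0.289], [0.494, -0.315], [0.473, -0.308]] ctr [ 0.4879 -0.2984] yaw of y axis -0.3434 len 0.0275182249986434 0.022088607538366622
[[0.482, -0.28], [0.503, -0.288], [0.493, -0.315], [0.472, -0.307]] ctr [ 0.4875 -0.2971] yaw of y axis -0.3598 len 0.029066989706319 0.022266870681782507
[[0.44, -0.197], [0.58, -0.25], [0.521, -0.408], [0.382, -0.357]] ctr [ 0.4807 -0.3029] yaw of y axis -0.3515 len 0.1699626383888687 0.14942953345681706
```

```bash
python3 - <<'E'
from h import *
plan([.4877,-.298,.13],-.362); plan([.4877,-.298,.048],-.362)
E
```

```text
shift [0.0434 0.0082 0.0909] turn [0.0014 0.0002 0.0307] t 4.33
shift [0.0434 0.0081 0.1729] turn [0.0014 0.0002 0.0307] t 4.33
```

Call:
jog_arm:
  motion:
    - [[0.02,0.004,0.04,0,0,0.015,-1],[0.0434,0.0082,0.07,0,0,0.031,-1],[0.0434,0.0082,0.091,0,0,0.031,-1],[0.0434,0.0082,0.091,0,0,0.031,-1],[0.0434,0.0082,0.091,0,0,0.031,-1],[0.0434,0.0082,0.091,0,0,0.031,-1]]

```text
clock: 4.83
position: [0.4871, -0.3004, 0.1309]
ee_rot: [2.586, 1.779, 0.0]
force: [-0.2, -0.7, 0.4]
width: 0.998
gripper_force: 0.0
```

```bash
python3 - <<'E'
from h import *
st();plan([.4877,-.298,.048],-.362)
E
```

```text
t 4.83 p [ 0.4871 -0.3004  0.1309] ybear -0.366 z [ 0.002 -0.002 -1.   ] F [-0.21 -0.69  0.36] w 0.998 g 0.0 j7 0.47
shift [ 0.0026 -0.0004  0.0829] turn [ 0.0022  0.0013 -0.004 ] t 4.83
```

Call:
jog_arm:
  motion:
    - [[0.002,0,0.03,0,0,0,-1],[0.002,0,0.06,0,0,0,-1],[0.002,0,0.083,0,0,0,-1],[0.002,0,0.083,0,0,0,-1],[0.002,0,0.083,0,0,0,0.4],[0.002,0,0.083,0,0,0,0.8],[0.002,0,0.083,0,0,0,1],[0.002,0,0.083,0,0,0,1],[0.002,0,0.083,0,0,0,1],[0.002,0,0.083,0,0,0,1]]
  force: 55

```text
clock: 5.67
position: [0.4881, -0.2964, 0.047]
ee_rot: [2.586, 1.782, 0.001]
force: [0.3, -0.5, -1.3]
width: 0.615
gripper_force: 0.0
```

Call:
jog_arm:
  motion:
    - [[0,0,0,0,0,0,1],[0,0,0,0,0,0,1],[0,0,0,0,0,0,1],[0,0,0,0,0,0,1]]

```text
clock: 6.0
position: [0.4876, -0.2963, 0.0462]
ee_rot: [-2.587, -1.783, 0.0]
force: [-0.0, -0.4, -0.7]
width: 0.327
gripper_force: 0.0
```

```bash
python3 - <<'E'
from h import *
st();print(observe()['ft_torque'])
E
```

```text
t 6.0 p [ 0.4876 -0.2963  0.0462] ybear -0.364 z [-0.  0. -1.] F [-0.05 -0.37 -0.74] w 0.327 g 0.0 j7 0.54
[-0.12361565  0.04532756  0.03076898]
```

Call:
jog_arm:
  motion:
    - [[0,0,0,0,0,0,1],[0,0,0,0,0,0,1],[0,0,0,0,0,0,1],[0,0,0,0,0,0,1],[0,0,0,0,0,0,1]]

```text
clock: 6.42
position: [0.4876, -0.2963, 0.0462]
ee_rot: [-2.587, -1.783, 0.0]
force: [0.1, -0.1, -1.4]
width: 0.254
gripper_force: 55.0
```

```bash
python3 - <<'E'
from h import *
st()
# left bay drop point: tray frame (x_t=+105,y=63)
T=np.array([.5632,-.0120]);ex=np.array([np.cos(.104),np.sin(.104)]);ey=np.array([-ex[1],ex[0]])
q=T+.105*ex+.063*ey; print(q)
plan([q[0],q[1],.14],.104)
E
```

```text
t 6.42 p [ 0.4876 -0.2963  0.0462] ybear -0.364 z [-0.  0. -1.] F [ 0.08 -0.12 -1.35] w 0.254 g 55.0 j7 0.54
[0.66109248 0.06155993]
shift [ 0.3961  0.0347 -0.0938] turn [-1.00e-04 -1.00e-04 -4.68e-01] t 6.42
```

Call:
jog_arm:
  motion:
    - [[0,0,-0.035,0,0,0,1],[0,0,-0.07,0,0,0,1],[0.03,0.003,-0.094,0,0,-0.06,1],[0.07,0.007,-0.094,0,0,-0.12,1],[0.11,0.01,-0.094,0,0,-0.18,1],[0.15,0.013,-0.094,0,0,-0.24,1],[0.19,0.017,-0.094,0,0,-0.3,1],[0.23,0.02,-0.094,0,0,-0.36,1],[0.265,0.023,-0.094,0,0,-0.42,1],[0.3,0.026,-0.094,0,0,-0.468,1]]

```text
clock: 7.25
position: [0.6189, -0.0229, 0.1399]
ee_rot: [-2.098, -2.337, 0.0]
force: [0.5, -0.7, -1.7]
width: 0.257
gripper_force: 55.0
```

```bash
python3 - <<'E'
from h import *
st();plan([.6611,.0616,.14],.104)
E
```

```text
t 7.25 p [ 0.6189 -0.0229  0.1399] ybear 0.1078 z [-0.001  0.    -1.   ] F [ 0.47 -0.73 -1.7 ] w 0.257 g 55.0 j7 0.36
shift [ 0.0795  0.051  -0.0001] turn [-0.0006 -0.0004  0.0038] t 7.25
```

Call:
jog_arm:
  motion:
    - [[0.03,0.02,0,0,0,0,1],[0.06,0.045,0,0,0,0,1],[0.081,0.051,0,0,0,-0.002,1],[0.081,0.051,0,0,0,-0.002,1],[0.081,0.051,0.02,0,0,-0.002,1],[0.081,0.051,0.045,0,0,-0.002,1],[0.081,0.051,0.06,0,0,-0.002,1],[0.081,0.051,0.06,0,0,-0.002,1],[0.081,0.051,0.06,0,0,-0.002,1]]

```text
clock: 8.0
position: [0.6601, 0.0602, 0.0796]
ee_rot: [-2.1, -2.335, 0.003]
force: [0.5, -0.4, -1.0]
width: 0.256
gripper_force: 55.0
```

```bash
python3 - <<'E'
from h import *
st();plan([.661,.063,.0532],.104)
a=save('scene','s2.png')[120:320,150:400,::-1]; b=save('top','t2.png')[110:270,160:360,::-1]
cv2.imwrite('pics/chk.png',np.hstack([cv2.resize(a,(500,400)),cv2.resize(b,(300,240))[:, :] if 0 else cv2.copyMakeBorder(cv2.resize(b,(300,240)),0,160,0,0,0)]))
E
```

```text
t 8.0 p [0.6601 0.0602 0.0796] ybear 0.1056 z [-0.002 -0.001 -1.   ] F [ 0.5  -0.39 -1.03] w 0.256 g 55.0 j7 0.26
shift [0.0027 0.0012 0.0263] turn [-0.0023  0.0003  0.0016] t 8.0
```

View pics/chk.png

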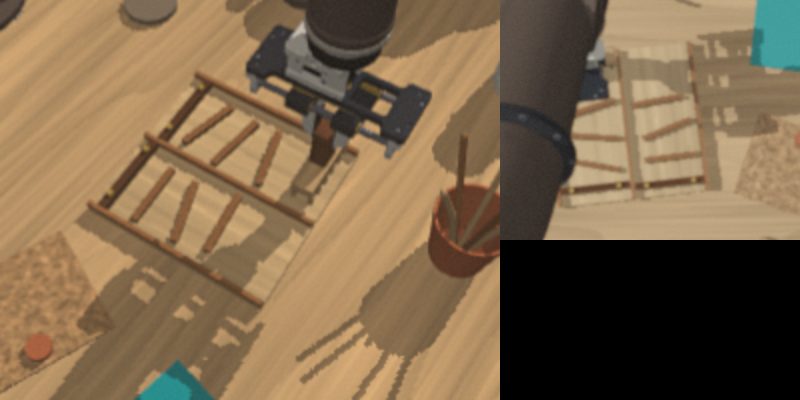

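The scene crop shows the rake at the open end of the left bay, between its rims. I'll lower it and start combing.

Call:
jog_arm:
  motion:
    - [[0.001,0.001,0.013,0,0,0,1],[0.002,0.001,0.026,0,0,0,1],[0.002,0.001,0.026,0,0,0,1],[0.002,0.001,0.026,0,0,0,1],[0.002,-0.006,0.026,0,0,0,1],[0.002,-0.014,0.026,0,0,0,1],[0.002,-0.022,0.026,0,0,0,1],[0.002,-0.03,0.026,0,0,0,1],[0.002,-0.03,0.026,0,0,0,1]]

```text
clock: 8.85
position: [0.6289, 0.0592, 0.0545]
ee_rot: [-2.1, -2.334, 0.001]
force: [-0.4, 0.0, -2.2]
width: 0.257
gripper_force: 55.0
```

```bash
cat >> h.py <<'E'
T0=np.array([.5632,-.0120]);ex=np.array([np.cos(.104),np.sin(.104)]);ey=np.array([-ex[1],ex[0]])
def tr():
    o=observe(); d=np.array(o['position'][:2])-T0; f=np.array(o['force'][:2]); print('tray xy',np.round([d@ex,d@ey],4),'Fx_t',round(f@ex,2))
E
python3 - <<'E'
from h import *
st();tr()
E
```

```text
t 8.85 p [0.6289 0.0592 0.0545] ybear 0.1054 z [-0.001  0.    -1.   ] F [-0.38  0.03 -2.19] w 0.257 g 55.0 j7 0.28
tray xy [0.0727 0.064 ] Fx_t -0.37
```

Call:
jog_arm:
  motion:
    - [[0,-0.007,0.001,0,0,0,1],[0,-0.014,0.001,0,0,0,1],[0,-0.021,0.001,0,0,0,1],[0,-0.028,0.001,0,0,0,1],[0,-0.035,0.001,0,0,0,1],[0,-0.042,0.001,0,0,0,1],[0,-0.049,0.001,0,0,0,1],[0,-0.056,0.001,0,0,0,1],[0,-0.063,0.001,0,0,0,1],[0,-0.07,0.001,0,0,0,1]]

```text
clock: 9.68
position: [0.5608, 0.052, 0.0533]
ee_rot: [2.101, 2.336, 0.0]
force: [-0.2, 0.2, -2.3]
width: 0.256
gripper_force: 55.0
```

```bash
python3 - <<'E'
from h import *
st();tr()
E
```

```text
t 9.68 p [0.5608 0.052  0.0533] ybear 0.1059 z [ 0.  0. -1.] F [-0.16  0.18 -2.25] w 0.256 g 55.0 j7 0.28
tray xy [0.0042 0.0639] Fx_t -0.14
```

Call:
jog_arm:
  motion:
    - [[0,-0.006,0,0,0,-0.001,1],[0,-0.012,0,0,0,-0.002,1],[0,-0.018,0,0,0,-0.002,1],[0,-0.024,0,0,0,-0.002,1],[0,-0.03,0,0,0,-0.002,1],[0,-0.035,0,0,0,-0.002,1],[0,-0.039,0,0,0,-0.002,1],[0,-0.043,0,0,0,-0.002,1],[0,-0.046,0,0,0,-0.002,1],[0,-0.046,0,0,0,-0.002,1]]

```text
clock: 10.52
position: [0.515, 0.0471, 0.0532]
ee_rot: [-2.098, -2.338, 0.0]
force: [-0.7, -0.7, -2.3]
width: 0.257
gripper_force: 55.0
```

```bash
python3 - <<'E'
from h import *
st();tr()
E
```

```text
t 10.52 p [0.515  0.0471 0.0532] ybear 0.1078 z [-0.  0. -1.] F [-0.68 -0.68 -2.31] w 0.257 g 55.0 j7 0.27
tray xy [-0.0418  0.0638] Fx_t -0.74
```

Call:
jog_arm:
  motion:
    - [[0,-0.002,0,0,0,-0.003,1],[0,-0.004,0,0,0,-0.003,1],[0,-0.006,0,0,0,-0.003,1],[0,-0.007,0,0,0,-0.003,1],[0,-0.007,0,0,0,-0.003,1]]

```text
clock: 10.93
position: [0.5085, 0.0464, 0.0532]
ee_rot: [-2.095, -2.341, 0.0]
force: [0.7, -0.2, -1.6]
width: 0.25
gripper_force: 55.0
```

```bash
python3 - <<'E'
from h import *
st();tr()
E
```

```text
t 10.93 p [0.5085 0.0464 0.0532] ybear 0.1109 z [-0.  0. -1.] F [ 0.71 -0.21 -1.62] w 0.25 g 55.0 j7 0.27
tray xy [-0.0484  0.0637] Fx_t 0.69
```

Call:
jog_arm:
  motion:
    - [[0,-0.001,0,0,0,0.005,1],[0,-0.002,0,0,0,0.005,1],[0,-0.002,0,0,0,0.005,1]]

```text
clock: 11.18
position: [0.5065, 0.0462, 0.0532]
ee_rot: [-2.101, -2.336, 0.0]
force: [-0.3, -0.3, -2.1]
width: 0.255
gripper_force: 55.0
```

Call:
jog_arm:
  motion:
    - [[0,-0.001,0,0,0,0,1],[0,-0.001,0,0,0,0,1],[0,-0.001,0,0,0,0,1]]

```text
clock: 11.43
position: [0.5057, 0.0461, 0.0532]
ee_rot: [-2.101, -2.336, 0.0]
force: [-0.4, 0.6, -2.2]
width: 0.257
gripper_force: 55.0
```

```bash
python3 - <<'E'
from h import *
st();tr()
E
```

```text
t 11.43 p [0.5057 0.0461 0.0532] ybear 0.1059 z [-0.  0. -1.] F [-0.41  0.58 -2.17] w 0.257 g 55.0 j7 0.27
tray xy [-0.0512  0.0638] Fx_t -0.35
```

Call:
jog_arm:
  motion:
    - [[0,-0.001,0,0,0,0.001,1],[0,-0.001,0,0,0,0.001,1],[0,-0.001,0,0,0,0.001,1]]

```text
clock: 11.68
position: [0.5047, 0.0459, 0.0532]
ee_rot: [-2.102, -2.335, 0.0]
force: [-0.1, -0.5, -2.6]
width: 0.256
gripper_force: 55.0
```

Call:
jog_arm:
  motion:
    - [[0,-0.001,0,0,0,0,1],[0,-0.001,0,0,0,0,1],[0,-0.001,0,0,0,0,1]]

```text
clock: 11.93
position: [0.5037, 0.0459, 0.0532]
ee_rot: [-2.102, -2.335, 0.0]
force: [-0.4, -0.0, -1.5]
width: 0.258
gripper_force: 55.0
```

Call:
jog_arm:
  motion:
    - [[0,-0.001,0,0,0,0,1],[0,-0.001,0,0,0,0,1],[0,-0.001,0,0,0,0,1]]

```text
clock: 12.18
position: [0.5027, 0.0458, 0.0532]
ee_rot: [-2.102, -2.335, 0.0]
force: [0.5, 0.0, -1.3]
width: 0.254
gripper_force: 55.0
```

Call:
jog_arm:
  motion:
    - [[0,-0.001,0,0,0,0,1],[0,-0.001,0,0,0,0,1],[0,-0.001,0,0,0,0,1]]

```text
clock: 12.43
position: [0.5019, 0.0457, 0.0533]
ee_rot: [2.102, 2.335, 0.001]
force: [1.2, 0.2, -2.5]
width: 0.253
gripper_force: 55.0
```

Call:
jog_arm:
  motion:
    - [[0,-0.001,0,0,0,0,1],[0,-0.001,0,0,0,0,1],[0,-0.001,0,0,0,0,1]]

```text
clock: 12.68
position: [0.5016, 0.0457, 0.0535]
ee_rot: [2.101, 2.334, 0.002]
force: [3.0, 1.1, -1.6]
width: 0.256
gripper_force: 55.0
```

Call:
jog_arm:
  motion:
    - [[0,-0.001,0,0,0,0,1],[0,-0.001,0,0,0,0,1],[0,-0.001,0,0,0,0,1]]

```text
clock: 12.93
position: [0.5013, 0.0456, 0.0537]
ee_rot: [2.101, 2.333, 0.003]
force: [5.4, 0.9, -3.0]
width: 0.26
gripper_force: 55.0
```

Call:
jog_arm:
  motion:
    - [[0,-0.001,0,0,0,0,1],[0,-0.001,0,0,0,0,1],[0,-0.001,0,0,0,0,1]]

```text
clock: 13.18
position: [0.5011, 0.0456, 0.0539]
ee_rot: [2.1, 2.333, 0.005]
force: [6.6, 1.5, -2.8]
width: 0.258
gripper_force: 55.1
```

Call:
jog_arm:
  motion:
    - [[0,-0.001,0,0,0,0,1],[0,-0.001,0,0,0,0,1],[0,-0.001,0,0,0,0,1]]

```text
clock: 13.43
position: [0.5009, 0.0456, 0.0541]
ee_rot: [2.099, 2.332, 0.006]
force: [7.8, 1.6, -4.0]
width: 0.251
gripper_force: 55.1
```

Call:
jog_arm:
  motion:
    - [[0,-0.001,0,0,0,0,1],[0,-0.0015,0,0,0,0,1],[0,-0.0015,0,0,0,0,1],[0,-0.0015,0,0,0,0,1],[0,-0.0015,0,0,0,0,1],[0,-0.0015,0,0,0,0,1],[0,-0.0015,0,0,0,0,1],[0,-0.0015,0,0,0,0,1]]

```text
clock: 14.1
position: [0.5006, 0.0455, 0.0544]
ee_rot: [2.098, 2.331, 0.009]
force: [10.8, 0.9, -4.0]
width: 0.257
gripper_force: 55.2
```

```bash
python3 - <<'E'
from h import *
st();tr()
im=save('scene','s3.png')[150:250,180:320,::-1]
cv2.imwrite('pics/s3c.png',cv2.resize(im,(770,550),interpolation=cv2.INTER_CUBIC))
st();tr()
E
```

```text
t 14.1 p [0.5006 0.0455 0.0544] ybear 0.1051 z [ 0.008  0.    -1.   ] F [10.81  0.92 -3.96] w 0.257 g 55.2 j7 0.26
tray xy [-0.0563  0.0637] Fx_t 10.85
t 14.15 p [0.5006 0.0456 0.0545] ybear 0.1051 z [ 0.008  0.    -1.   ] F [11.76  2.18 -3.48] w 0.255 g 55.2 j7 0.26
tray xy [-0.0563  0.0638] Fx_t 11.93
```

View pics/s3c.png

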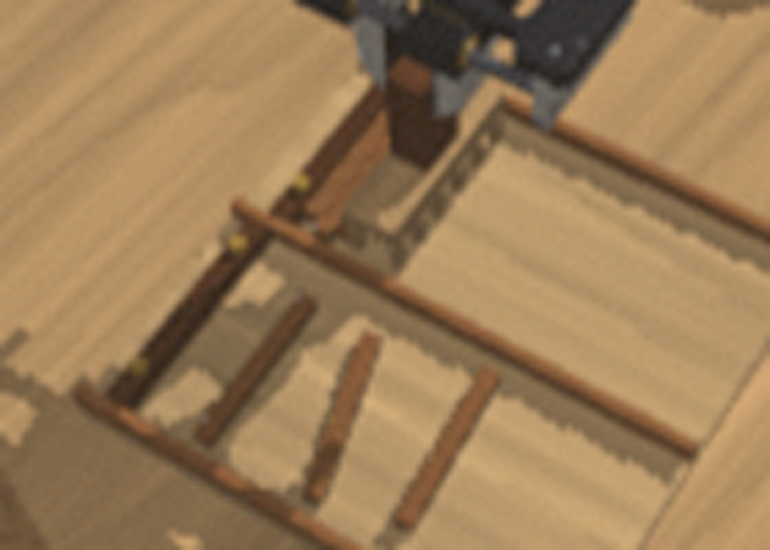

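The crop shows the left rods packed flat against their stop, with about 11 N pressing. I'll back off gently, lift, and go to the right bay.

Call:
jog_arm:
  motion:
    - [[0,0.003,0,0,0,0,1],[0,0.006,0,0,0,0,1],[0,0.012,0,0,0,0,1],[0,0.022,0,0,0,0,1],[0,0.04,0,0,0,0,1],[0,0.05,-0.03,0,0,0,1],[0,0.06,-0.065,0,0,0,1],[0,0.07,-0.09,0,0,0,1],[0,0.08,-0.09,0,0,0,1],[0,0.08,-0.09,0,0,0,1]]

```text
clock: 14.98
position: [0.5787, 0.054, 0.1443]
ee_rot: [2.1, 2.334, 0.004]
force: [0.5, 0.1, -3.2]
width: 0.258
gripper_force: 55.0
```

```bash
python3 - <<'E'
from h import *
st();tr(); q=T0+.105*ex-.0614*ey; plan([*q,.14],.104)
E
```

```text
t 14.98 p [0.5787 0.054  0.1443] ybear 0.1056 z [ 0.003  0.    -1.   ] F [ 0.48  0.13 -3.24] w 0.258 g 55.0 j7 0.21
tray xy [0.0223 0.064 ] Fx_t 0.49
shift [-0.1255  0.0825  0.0046] turn [0.0035 0.     0.0016] t 14.98
```

Call:
jog_arm:
  motion:
    - [[-0.02,0.02,0,0.003,0,0.001,1],[-0.05,0.04,0,0.003,0,0.001,1],[-0.08,0.06,0,0.003,0,0.001,1],[-0.11,0.075,0,0.003,0,0.001,1],[-0.1255,0.0825,0,0.003,0,0.001,1],[-0.1255,0.0825,0,0.003,0,0.001,1],[-0.1255,0.0825,0.03,0.003,0,0.001,1],[-0.1255,0.0825,0.06,0.003,0,0.001,1],[-0.1255,0.0825,0.06,0.003,0,0.001,1]]

```text
clock: 15.73
position: [0.6657, -0.0609, 0.076]
ee_rot: [-2.095, -2.325, 0.014]
force: [-2.2, 1.6, -2.9]
width: 0.255
gripper_force: 55.0
```

```bash
python3 - <<'E'
from h import *
q=T0+.105*ex-.0614*ey; plan([*q,.0527],.104);st();tr(); 
im=save('scene','s4.png')[130:280,180:330,::-1]
cv2.imwrite('pics/s4c.png',cv2.resize(im,(600,600),interpolation=cv2.INTER_CUBIC))
E
```

```text
shift [-0.0022  0.0084  0.0231] turn [-0.0146 -0.0027  0.0002] t 15.73
t 15.73 p [ 0.6657 -0.0609  0.076 ] ybear 0.1042 z [-0.015  0.001 -1.   ] F [-2.24  1.57 -2.88] w 0.255 g 55.0 j7 0.45
tray xy [ 0.0969 -0.0593] Fx_t -2.07
```

View pics/s4c.png

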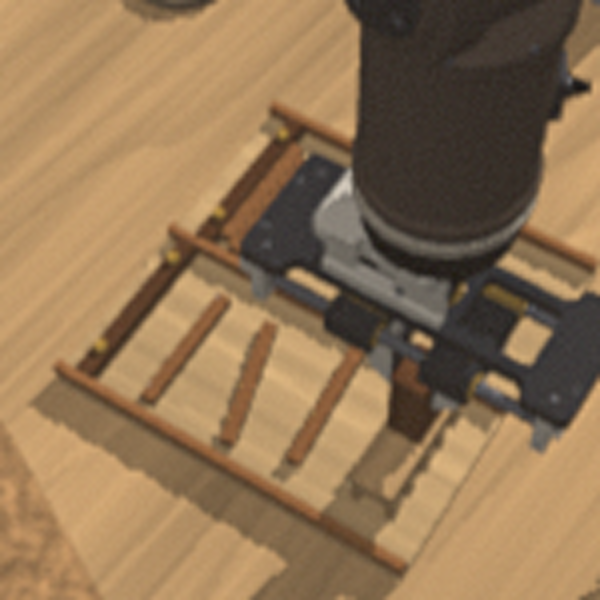

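The left row is still tight against its stop, and the rake is at the open end of the right bay inside its rims. I'll let it settle and recheck.

Call:
jog_arm:
  motion:
    - [[0,0,0,0,0,0,1],[0,0,0,0,0,0,1],[0,0,0,0,0,0,1]]

```text
clock: 16.03
position: [0.6721, -0.0628, 0.085]
ee_rot: [-2.103, -2.334, 0.001]
force: [-0.4, -0.2, -2.3]
width: 0.254
gripper_force: 55.0
```

```bash
python3 - <<'E'
from h import *
q=T0+.1*ex-.0614*ey; plan([*q,.0527],.104);st();tr()
E
```

```text
shift [ 0.0004 -0.003   0.0323] turn [-0.0005  0.0004  0.0002] t 16.03
t 16.03 p [ 0.6721 -0.0628  0.085 ] ybear 0.1042 z [-0. -0. -1.] F [-0.45 -0.25 -2.33] w 0.254 g 55.0 j7 0.45
tray xy [ 0.103  -0.0618] Fx_t -0.47
```

Call:
jog_arm:
  motion:
    - [[0,0,0.015,0,0,0,1],[0,0,0.028,0,0,0,1],[0,0,0.032,0,0,0,1],[0,0,0.032,0,0,0,1],[0,0,0.032,0,0,0,1],[0,-0.007,0.032,0,0,0,1],[0,-0.014,0.032,0,0,0,1],[0,-0.021,0.032,0,0,0,1],[0,-0.028,0.032,0,0,0,1],[0,-0.035,0.032,0,0,0,1]]

```text
clock: 16.87
position: [0.6351, -0.0665, 0.0514]
ee_rot: [-2.102, -2.332, 0.003]
force: [0.2, -0.9, -2.6]
width: 0.253
gripper_force: 55.0
```

```bash
python3 - <<'E'
from h import *
st();tr()
E
```

```text
t 16.87 p [ 0.6351 -0.0665  0.0514] ybear 0.1037 z [-0.003 -0.    -1.   ] F [ 0.18 -0.85 -2.6 ] w 0.253 g 55.0 j7 0.48
tray xy [ 0.0659 -0.0616] Fx_t 0.09
```

Call:
jog_arm:
  motion:
    - [[0,-0.007,-0.001,0,0,0,1],[0,-0.014,-0.001,0,0,0,1],[0,-0.021,-0.001,0,0,0,1],[0,-0.028,-0.001,0,0,0,1],[0,-0.035,-0.001,0,0,0,1],[0,-0.042,-0.001,0,0,0,1],[0,-0.049,-0.001,0,0,0,1],[0,-0.056,-0.001,0,0,0,1],[0,-0.063,-0.001,0,0,0,1],[0,-0.07,-0.001,0,0,0,1]]

```text
clock: 17.7
position: [0.5659, -0.0737, 0.0526]
ee_rot: [-2.102, -2.332, 0.003]
force: [-0.3, -0.1, -2.3]
width: 0.259
gripper_force: 55.0
```

```bash
python3 - <<'E'
from h import *
st();tr()
E
```

```text
t 17.7 p [ 0.5659 -0.0737  0.0526] ybear 0.1039 z [-0.003 -0.    -1.   ] F [-0.26 -0.15 -2.3 ] w 0.259 g 55.0 j7 0.51
tray xy [-0.0037 -0.0616] Fx_t -0.27
```

Call:
jog_arm:
  motion:
    - [[0,-0.006,0,0,0,0,1],[0,-0.012,0,0,0,0,1],[0,-0.018,0,0,0,0,1],[0,-0.024,0,0,0,0,1],[0,-0.03,0,0,0,0,1],[0,-0.035,0,0,0,0,1],[0,-0.039,0,0,0,0,1],[0,-0.043,0,0,0,0,1],[0,-0.046,0,0,0,0,1],[0,-0.046,0,0,0,0,1]]

```text
clock: 18.53
position: [0.5201, -0.0784, 0.0527]
ee_rot: [-2.102, -2.332, 0.004]
force: [0.3, -0.5, -2.4]
width: 0.253
gripper_force: 55.0
```

Call:
jog_arm:
  motion:
    - [[0,-0.001,0,0,0,0,1],[0,-0.002,0,0,0,0,1],[0,-0.003,0,0,0,0,1],[0,-0.003,0,0,0,0,1]]

```text
clock: 18.87
position: [0.5177, -0.0787, 0.0527]
ee_rot: [-2.102, -2.332, 0.004]
force: [1.2, 0.7, -2.6]
width: 0.254
gripper_force: 55.0
```

```bash
python3 - <<'E'
from h import *
st();tr()
E
```

```text
t 18.87 p [ 0.5177 -0.0787  0.0527] ybear 0.1039 z [-0.003 -0.    -1.   ] F [ 1.24  0.7  -2.63] w 0.254 g 55.0 j7 0.52
tray xy [-0.0521 -0.0616] Fx_t 1.31
```

Call:
jog_arm:
  motion:
    - [[0,-0.001,0,0,0,0,1],[0,-0.002,0,0,0,0,1],[0,-0.002,0,0,0,0,1]]

```text
clock: 19.12
position: [0.5156, -0.0789, 0.0527]
ee_rot: [-2.102, -2.332, 0.004]
force: [-0.5, -0.5, -1.9]
width: 0.259
gripper_force: 55.0
```

Call:
jog_arm:
  motion:
    - [[0,-0.001,0,0,0,0,1],[0,-0.002,0,0,0,0,1],[0,-0.002,0,0,0,0,1]]

```text
clock: 19.37
position: [0.5135, -0.0791, 0.0527]
ee_rot: [-2.102, -2.332, 0.004]
force: [-0.6, -0.2, -2.6]
width: 0.257
gripper_force: 55.0
```

Call:
jog_arm:
  motion:
    - [[0,-0.001,0,0,0,0,1],[0,-0.002,0,0,0,0,1],[0,-0.002,0,0,0,0,1]]

```text
clock: 19.62
position: [0.5115, -0.0793, 0.0527]
ee_rot: [-2.102, -2.332, 0.004]
force: [-0.4, -0.2, -2.6]
width: 0.253
gripper_force: 55.0
```

Call:
jog_arm:
  motion:
    - [[0,-0.001,0,0,0,0,1],[0,-0.0015,0,0,0,0,1],[0,-0.0015,0,0,0,0,1]]

```text
clock: 19.87
position: [0.5102, -0.0795, 0.0527]
ee_rot: [-2.102, -2.332, 0.004]
force: [-1.2, -0.3, -1.2]
width: 0.256
gripper_force: 55.0
```

Call:
jog_arm:
  motion:
    - [[0,-0.001,0,0,0,0,1],[0,-0.0015,0,0,0,0,1],[0,-0.0015,0,0,0,0,1]]

```text
clock: 20.12
position: [0.5093, -0.0796, 0.0529]
ee_rot: [-2.102, -2.333, 0.002]
force: [1.8, 0.2, -2.2]
width: 0.255
gripper_force: 55.0
```

Call:
jog_arm:
  motion:
    - [[0,-0.001,0,0,0,0,1],[0,-0.001,0,0,0,0,1],[0,-0.001,0,0,0,0,1]]

```text
clock: 20.37
position: [0.5089, -0.0796, 0.053]
ee_rot: [-2.102, -2.334, 0.002]
force: [4.5, 0.8, -2.2]
width: 0.253
gripper_force: 55.0
```

Call:
jog_arm:
  motion:
    - [[0,-0.001,0,0,0,0,1],[0,-0.002,0,0,0,0,1],[0,-0.002,0,0,0,0,1]]

```text
clock: 20.62
position: [0.5084, -0.0797, 0.0535]
ee_rot: [2.101, 2.333, 0.001]
force: [8.3, 2.0, -3.8]
width: 0.256
gripper_force: 55.1
```

Call:
jog_arm:
  motion:
    - [[0,-0.001,0,0,0,0,1],[0,-0.001,0,0,0,0,1],[0,-0.001,0,0,0,0,1]]

```text
clock: 20.87
position: [0.5083, -0.0798, 0.0537]
ee_rot: [2.1, 2.333, 0.002]
force: [10.1, 1.8, -2.9]
width: 0.253
gripper_force: 55.2
```

Now hold about 10 N, back off and lift.

Call:
jog_arm:
  motion:
    - [[0,-0.0003,0,0,0,0,1],[0,-0.0003,0,0,0,0,1],[0,-0.0003,0,0,0,0,1],[0,-0.0003,0,0,0,0,1],[0,-0.0003,0,0,0,0,1],[0,-0.0003,0,0,0,0,1]]

```text
clock: 21.37
position: [0.5082, -0.0798, 0.0537]
ee_rot: [2.1, 2.333, 0.003]
force: [9.9, 1.6, -4.7]
width: 0.256
gripper_force: 55.2
```

Call:
jog_arm:
  motion:
    - [[0,0.003,0,0,0,0,1],[0,0.006,0,0,0,0,1],[0,0.012,0,0,0,0,1],[0,0.022,0,0,0,0,1],[0,0.04,0,0,0,0,1],[0,0.05,-0.03,0,0,0,1],[0,0.06,-0.065,0,0,0,1],[0,0.06,-0.09,0,0,0,1],[0,0.06,-0.09,0,0,0,1],[0,0.06,-0.09,0,0,0,1]]

```text
clock: 22.2
position: [0.5655, -0.0739, 0.1434]
ee_rot: [-2.103, -2.333, 0.002]
force: [-0.5, 0.3, -3.4]
width: 0.255
gripper_force: 55.0
```

```bash
python3 - <<'E'
from h import *
st();tr(); plan([.478,-.302,.15],-.362)
im=save('scene','s5.png')[150:250,180:320,::-1]
cv2.imwrite('pics/s5c.png',cv2.resize(im,(770,550),interpolation=cv2.INTER_CUBIC))
E
```

```text
t 22.2 p [ 0.5655 -0.0739  0.1434] ybear 0.104 z [-0.001 -0.    -1.   ] F [-0.54  0.35 -3.39] w 0.255 g 55.0 j7 0.44
tray xy [-0.0041 -0.0618] Fx_t -0.5
shift [-0.2178 -0.1107 -0.0064] turn [-0.0012  0.0005  0.466 ] t 22.2
```

View pics/s5c.png

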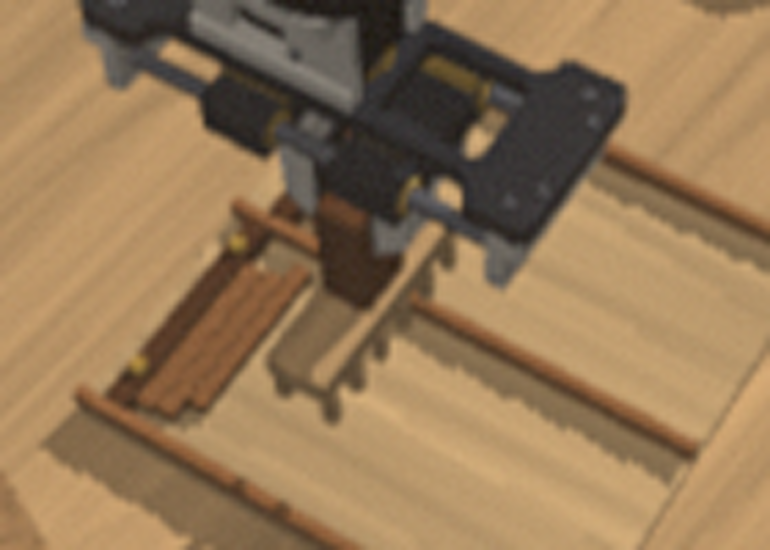

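Right row is packed tight against its stop (lower left of the crop). Next I'll return the rake to the mat.

Call:
jog_arm:
  motion:
    - [[-0.025,-0.01,-0.006,0,0,0.06,1],[-0.055,-0.025,-0.006,0,0,0.12,1],[-0.085,-0.04,-0.006,0,0,0.18,1],[-0.115,-0.055,-0.006,0,0,0.24,1],[-0.145,-0.07,-0.006,0,0,0.3,1],[-0.175,-0.085,-0.006,0,0,0.36,1],[-0.2,-0.1,-0.006,0,0,0.42,1],[-0.217,-0.11,-0.006,0,0,0.466,1],[-0.217,-0.11,-0.006,0,0,0.466,1],[-0.217,-0.11,-0.006,0,0,0.466,1]]

```text
clock: 23.08
position: [0.4758, -0.3017, 0.1474]
ee_rot: [-2.585, -1.779, 0.007]
force: [0.4, -0.2, -1.7]
width: 0.257
gripper_force: 55.0
```

Call:
jog_arm:
  motion:
    - [[0,0,0.025,0,0,0,1],[0,0,0.05,0,0,0,1],[0,0,0.07,0,0,0,1],[0,0,0.08,0,0,0,1],[0,0,0.08,0,0,0,1],[0,0,0.08,0,0,0,1]]

```text
clock: 23.58
position: [0.4774, -0.3003, 0.0686]
ee_rot: [-2.582, -1.785, 0.005]
force: [1.3, 0.5, -1.9]
width: 0.256
gripper_force: 55.0
```

```bash
python3 - <<'E'
from h import *
st(); plan([.480,-.3015,.0465],-.362)
E
```

```text
t 23.58 p [ 0.4774 -0.3003  0.0686] ybear -0.361 z [-0.004  0.    -1.   ] F [ 1.35  0.52 -1.87] w 0.256 g 55.0 j7 0.55
shift [-0.0001  0.003   0.0221] turn [-0.0041  0.0012  0.001 ] t 23.58
```

Lower until the teeth touch lightly.

Call:
jog_arm:
  motion:
    - [[0,0.002,0.008,0,0,0,1],[0,0.003,0.014,0,0,0,1],[0,0.003,0.018,0,0,0,1],[0,0.003,0.019,0,0,0,1],[0,0.003,0.02,0,0,0,1],[0,0.003,0.02,0,0,0,1],[0,0.003,0.02,0,0,0,1]]

```text
clock: 24.17
position: [0.4802, -0.3022, 0.049]
ee_rot: [-2.584, -1.784, 0.004]
force: [-0.2, -0.3, -1.4]
width: 0.256
gripper_force: 55.0
```

```bash
python3 - <<'E'
from h import *
st()
E
```

```text
t 24.17 p [ 0.4802 -0.3022  0.049 ] ybear -0.3622 z [-0.003 -0.    -1.   ] F [-0.24 -0.32 -1.38] w 0.256 g 55.0 j7 0.57
```

Call:
jog_arm:
  motion:
    - [[0,0,0.001,0,0,0,1],[0,0,0.0015,0,0,0,1],[0,0,0.0015,0,0,0,1],[0,0,0.0015,0,0,0,1]]

```text
clock: 24.5
position: [0.4802, -0.3021, 0.0474]
ee_rot: [-2.584, -1.784, 0.004]
force: [-0.3, 0.5, -2.1]
width: 0.256
gripper_force: 55.0
```

Call:
jog_arm:
  motion:
    - [[0,0,0.001,0,0,0,1],[0,0,0.0015,0,0,0,1],[0,0,0.0015,0,0,0,1],[0,0,0.0015,0,0,0,1]]

```text
clock: 24.83
position: [0.4803, -0.3023, 0.0461]
ee_rot: [-2.584, -1.784, 0.004]
force: [-0.4, 0.3, 1.9]
width: 0.257
gripper_force: 55.0
```

Touchdown. Next, open and rise.

Call:
jog_arm:
  motion:
    - [[0,0,0,0,0,0,0.3],[0,0,0,0,0,0,0.2],[0,0,0,0,0,0,0],[0,0,0,0,0,0,-0.3],[0,0,0,0,0,0,-0.7],[0,0,0,0,0,0,-0.7],[0,0,0,0,0,0,-0.7],[0,0,0,0,0,0,-0.7],[0,0,0,0,0,0,-0.7],[0,0,0,0,0,0,-0.7]]

```text
clock: 25.67
position: [0.4801, -0.3021, 0.0459]
ee_rot: [-2.584, -1.784, 0.004]
force: [-0.5, -1.0, 0.8]
width: 0.843
gripper_force: 0.0
```

```bash
python3 - <<'E'
from h import *
st()
E
```

```text
t 25.67 p [ 0.4801 -0.3021  0.0459] ybear -0.362 z [-0.003 -0.    -1.   ] F [-0.47 -0.99  0.78] w 0.843 g 0.0 j7 0.57
```

Call:
jog_arm:
  motion:
    - [[0,0,-0.015,0,0,0,-0.7],[0,0,-0.04,0,0,0,-0.7],[0,0,-0.08,0,0,0,-0.7],[0,0,-0.12,0,0,0,-0.7],[0,0,-0.155,0,0,0,-0.7],[-0.04,0,-0.17,0,0,0,-0.7],[-0.08,0,-0.17,0,0,0,-0.7],[-0.08,0,-0.17,0,0,0,-0.7],[-0.08,0,-0.17,0,0,0,-0.7],[-0.08,0,-0.17,0,0,0,-0.7]]

```text
clock: 26.5
position: [0.452, -0.3767, 0.2156]
ee_rot: [-2.584, -1.783, 0.004]
force: [1.0, -0.2, -1.0]
width: 0.85
gripper_force: 0.0
```

```bash
python3 - <<'E'
from h import *
st(); a=save('wrist','w6.png')[0:220,140:380,::-1]; b=save('scene','s6.png')[150:320,100:320,::-1]
cv2.imwrite('pics/fin.png',np.hstack([cv2.resize(a,(400,367)),cv2.resize(b,(400,367),interpolation=cv2.INTER_CUBIC)]))
E
```

```text
t 26.5 p [ 0.452  -0.3767  0.2156] ybear -0.3631 z [-0.003  0.001 -1.   ] F [ 1.05 -0.22 -0.98] w 0.85 g 0.0 j7 0.57
```

View pics/fin.png

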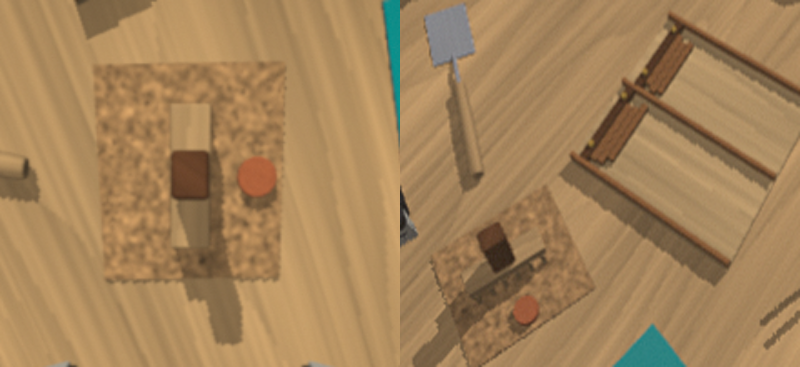

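The rake stands upright near the middle of the mat at (190,175), the disc is untouched at (257,176), and both rows are tight against their stops. I'm handing it in.

```bash
python3 -c "
from cell import sign_off; print(sign_off())"
```

```text
the job is handed in; nothing more can be done
None
```

I combed and pressed both bays into tight rows at about 10–12 N, stood the rake upright in the middle of the cork mat and handed in the job at about 26.5 s; the hand-in returned no verdict.

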